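# Throw the interlocked isolator levers and lock them over

### The job

Throw all three levers of the grey isolator bank fully over to the far side, then push the yellow lock bar fully home by its red tab so that it holds them there. The levers are interlocked: only one is free at a time, in an order you cannot see, so feel which one moves, never force a blocked one, and try another instead. Leave the other things on the bench alone.

Things in the scene. Friction and masses are not known exactly. Their poses are not given: they have to be found in the camera images.
- bank: grey steel box with three levers in a row, fixed to the bench, 130 x 250 mm, 72 mm high, on a 150 x 270 mm foot plate; origin at the centre of its underside; x points to the far side, y along the row to the left, z up. The interlock is hidden and differs from start to start: one lever is free at first, throwing it fully frees one other, and that one frees the last
- lever_left (a joint): left lever (bank y +65 mm), angle in rad: 0 = leaning 34 degrees to the near side, 1.2 = fully over, leaning 34 degrees to the far side. Hinge along bank y, 10 mm to +x of the bank's centre, 62 mm up; steel stem 10 mm thick. A free lever takes about 2 to 5 N at the knob and stays where it is left; a blocked one stops hard within about 0.2 rad
- lever_middle (a joint): middle lever (bank y 0), angle in rad: 0 = leaning 34 degrees to the near side, 1.2 = fully over, leaning 34 degrees to the far side. Hinge along bank y, 10 mm to +x of the bank's centre, 62 mm up; steel stem 10 mm thick. A free lever takes about 2 to 5 N at the knob and stays where it is left; a blocked one stops hard within about 0.2 rad
- lever_right (a joint): right lever (bank y -65 mm), angle in rad: 0 = leaning 34 degrees to the near side, 1.2 = fully over, leaning 34 degrees to the far side. Hinge along bank y, 10 mm to +x of the bank's centre, 62 mm up; steel stem 10 mm thick. A free lever takes about 2 to 5 N at the knob and stays where it is left; a blocked one stops hard within about 0.2 rad
- knob_left (a point): centre of the black ball knob (28 mm across) on the left lever, 95 mm from its hinge, 140 mm above the bench at both ends of the swing and 157 mm at mid-swing
- knob_middle (a point): centre of the black ball knob (28 mm across) on the middle lever, 95 mm from its hinge, 140 mm above the bench at both ends of the swing and 157 mm at mid-swing
- knob_right (a point): centre of the black ball knob (28 mm across) on the right lever, 95 mm from its hinge, 140 mm above the bench at both ends of the swing and 157 mm at mid-swing
- lock_bar (a joint): comb-shaped yellow bar along the near edge of the box's top, in m: 0 = out, 0.034 = fully home; slides to bank +y (left) with about 3 N and stays where it is left. Its top is 98 mm above the bench; its three teeth (18 mm thick) reach between the levers when out and stand behind the thrown levers when home. A lever not thrown stops it after about 20 mm
- bar_tab (a point): centre of the red upright tab on the right end of the lock bar (14 mm along bank x, 12 mm along bank y, 42 mm high: its top is 21 mm above this point, 139 mm above the bench)
- nail_tin: open round tin, 69 mm across, 38 mm high, a bystander; origin at the centre of its underside
- sanding_block: brown sanding block 60 x 100 x 28 mm, a bystander; origin at the centre of its underside
- jar: glass jar, 61 mm across, 82 mm high, a bystander; origin at the centre of its underside

How it is judged:
By the outcome, as a careful person would: the job done as asked, in the order asked, and still so for the second after the job is handed in, with the robot touching nothing.
It also fails if it takes over 64 s, if anything falls off the work surface, if the arm or the gripper's body presses on something with over 40 N, if the wrist force passes 120 N, or if a joint passes its speed limit or range.

### The arm

A 6-joint arm with a two-finger parallel gripper is mounted at the origin on the work surface; the furniture and walls round the work are solid. World frame = base frame: x ahead of the robot, y to its left, z up, the work surface at z = 0. Lengths are in m, angles in rad, forces in N, time in s.
With the tool pointing down it reaches from about 0.35 to 0.85 m from the base axis. Payload 8.1 kg.
Tool frame: the origin (TCP) lies at the centre of the arm's flange, where the gripper is bolted on; the fingertips stand 186 mm ahead of it and the grasp point (between the pads) lies 167 mm ahead of it; z points along the fingers, y is the line along which they close (so a half turn about z gives the same grasp; the last joint's range is limited). The gripper opens to 93 mm and grips with 3 to 60 N. Pads are 15 mm wide; open, the fingers measure 128 mm over their backs; the gripper's body (75 mm by 188 mm) begins 65 mm behind the grasp point.
Start: joints at [-1.357, 0.13, 1.488, -0, 1.523, -0.085], TCP at [0.177, -0.573, 0.405] pointing down, gripper open.
Joint ranges: [-2.96, 2.96], [-0.89, 2.26], [0.02, 2.5], [-1.34, 4.48], [0, 2.73], [-2.66, 2.66]. Speed limits (rad/s): [2.39, 2.39, 2.79, 3.14, 3.14, 3.14].

### API

Orientations are given as a rotation vector (axis times angle).
In Python, from plant import read_state, read_camera, camera_params, robot gives the robot as it stands.
- The arm moves only by the tool carry_out, never from a script. Its argument "targets" is a list of rows, each an object of numbers: "hand": the opening in per cent of the stroke, from 0 (shut) to 100 (fully open); "x", "y", "z": the shift along the tool's x, y, z in m; "ax", "ay", "az": the turn, a rotation vector about the tool's x, y, z in rad. In form: [{"hand": .., "x": .., "y": .., "z": .., "ax": .., "ay": .., "az": ..}, ...]. A call has 1 to 8 rows; each row is the pose to reach, as a shift and turn from the pose commanded when the call began, along the tool's axes at that moment; what a row does not reach only later rows make up. A row lasts 1/8 s, in which the tool goes at most 62.5 mm and 10.7 degrees, less where a joint would pass 70% of its speed; a pose out of reach is approached as far as the arm can. A call with a gripper value outside its range is refused whole. The fingers move at their own pace and stop on an object; "newtons" is the grip in N (left out, the last holds). Time passes only in rows, so rows that repeat a pose let the fingers close. It gives the time, the measured TCP pose, the force, the opening and the grip force at its end, in the units of the state.
- read_state(): the state, without advancing time (a new reading comes with each control period).
- read_camera(name): name is "side" or "top"; returns (picture, depth): 400x640x3 uint8, blue, green, red; 400x640 float32, m along the optical axis (not along the pixel's ray), 0 where there is no reading.
- camera_params(name): a dict with "fx", "fy", "cx", "cy" (pixels), "k1" (the pictures are not rectified: a ray, as slopes to the right and down, at radius r is drawn at 1 + k1 r^2 times it, then the intrinsics apply), "position" and "rotation" of the camera in the world. Camera axes: x right, y up, looking along -z (the intrinsics and any distortion apply to the point x, -y, -z); pixel columns grow to the right and rows downward; lengths in m; the calibration is good to about 2 mm. A picture is of the moment at which its call begins. camera_params takes no time and is no camera call.
- robot.close_job(): hands the job in; it is judged then, once.
The state is a dict: "t": time; "q": joint angles; "dq": joint speeds; "joint_torque": joint torques, N m; "tool_pos": TCP position; "orientation": TCP orientation; "force": force on the tool from outside, world axes, zero at the start; "wrist_torque": the same for the moment, N m; "opening": finger opening in m; "gripper_force": force on a finger pad.
Only numpy, scipy, OpenCV 4.12 (cv2) and the standard library are available. Lean on these libraries where they do the work, as an engineer would, in place of code of your own. Each camera call takes 0.05 s, during which the arm holds its last target. There are 200 camera calls.

## Working session

There is one attempt and no reset: what is moved stays moved. The work goes in short steps, Python scripts to look and compute and a tool call to move; the robot and the scene stay as the last step left them, time stands still between calls to the robot, and variables do not carry over. Pictures are saved under pics/ and viewed, at most 10 in all, crops included, and the job is handed in when it is done.

Besides the shell and the picture viewer there is one more tool, called after "Request:" as name(argument=value, ...), one argument or row to a line, values as JSON. carry_out: Moves the arm, as the interface text tells. Its arguments: {"type":"object","properties":{"targets":{"type":"array","items":{"type":"object","properties":{"hand":{"type":"number"},"x":{"type":"number"},"y":{"type":"number"},"z":{"type":"number"},"ax":{"type":"number"},"ay":{"type":"number"},"az":{"type":"number"}}}},"newtons":{"type":"number"}},"required":["targets"]}

```bash
mkdir -p pics; ls; cat > h.py <<'E'
import numpy as np,cv2
from plant import read_state,read_camera,camera_params,robot
from scipy.spatial.transform import Rotation as R
def pts(name,d):
    p=camera_params(name);v,u=np.mgrid[:400,:640]
    K=np.array([[p['fx'],0,p['cx']],[0,p['fy'],p['cy']],[0,0,1.]])
    uv=np.stack([u,v],-1).reshape(-1,1,2).astype(float)
    n=cv2.undistortPoints(uv,K,np.array([p['k1'],0,0,0.])).reshape(400,640,2)
    c=np.stack([n[...,0]*d,-n[...,1]*d,-d],-1)
    return c@np.array(p['rotation']).T+np.array(p['position'])
E
python3 - <<'E'
from h import *
s=read_state();print(s)
for n in('side','top'):
    im,d=read_camera(n);cv2.imwrite(f'pics/{n}0.png',im);np.savez(n+'0.npz',im=im,d=d)
    p=camera_params(n);print(n,p)
E
```

```text
pics
{'t': 0.0, 'q': array([-1.35738993e+00,  1.31143695e-01,  1.48926197e+00,  8.96229175e-06,
        1.52299393e+00, -8.53646616e-02]), 'dq': array([-0.00208312, -0.00163861,  0.00049633,  0.00096139,  0.00193157,
       -0.00094019]), 'joint_torque': array([ 2.45134259e-03, -5.59834313e+01, -4.91756094e+01,  7.68467761e-02,
        3.51993064e-02, -1.66309728e-04]), 'tool_pos': array([ 0.17660293, -0.57318505,  0.40370708]), 'orientation': array([-3.10482023e+00, -4.67295764e-01,  1.67459676e-04]), 'force': array([-0.34751848,  0.53777985, -0.02598822]), 'wrist_torque': array([ 1.99682355e-02,  4.45544465e-02, -3.87413249e-05]), 'gripper_force': 0.0, 'opening': 0.0927392665561102}
side {'fx': 492.144369447525, 'fy': 492.144369447525, 'cx': 321.8320290619587, 'cy': 211.76469443652985, 'k1': -0.1338873934828587, 'position': array([-0.17806035,  1.0406634 ,  0.85687334]), 'rotation': array([ 0.33788173, -1.30408275, -2.30313276])}
top {'fx': 373.51570981568966, 'fy': 373.51570981568966, 'cx': 316.29489569339376, 'cy': 196.58324487065917, 'k1': -0.030114790609163517, 'position': array([0.35074125, 0.00896885, 0.96295522]), 'rotation': array([ 0.0652    , -0.11608357, -1.57469021])}
```

```bash
sed -i "s/c@np.array(p\['rotation'\]).T/c@R.from_rotvec(p['rotation']).as_matrix().T/" h.py; python3 -c "
import cv2,numpy as np
a=cv2.imread('pics/side0.png');b=cv2.imread('pics/top0.png');print(a.shape)"
```

```text
(400, 640, 3)
```

View pics/side0.png

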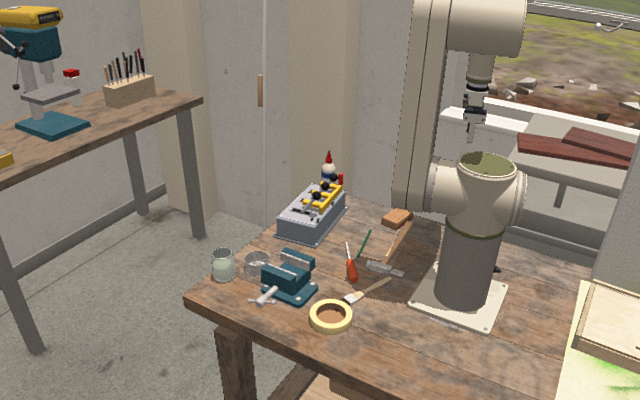

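View pics/top0.png

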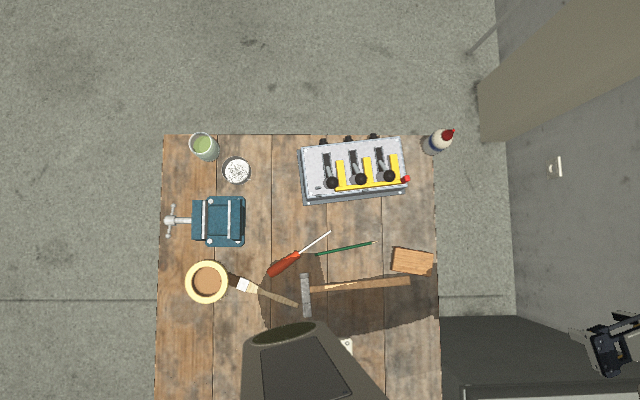

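The side view shows the bank at about (312,212). In the top view the knobs are at (332,183), (361,179) and (389,176), and the red tab is at (407,178). A bottle stands to the right at (438,142).

```bash
python3 - <<'E'
from h import *
z=np.load('top0.npz');im,d=z['im'],z['d'];P=pts('top',d)
p=camera_params('top');Rm=R.from_rotvec(p['rotation']).as_matrix();C=np.array(p['position'])
def cast(uv,h):
    K=np.array([[p['fx'],0,p['cx']],[0,p['fy'],p['cy']],[0,0,1.]])
    n=cv2.undistortPoints(np.array([[uv]],float),K,np.array([p['k1'],0,0,0.]))[0,0]
    r=Rm@np.array([n[0],-n[1],-1]);return C+r*(h-C[2])/r[2]
def blobs(m,name,h,win=(290,125,470,215)):
    mm=np.zeros((400,640),np.uint8);x0,y0,x1,y1=win;mm[y0:y1,x0:x1]=m[y0:y1,x0:x1]
    n,l,st,ce=cv2.connectedComponentsWithStats(mm)
    for i in range(1,n):
        if st[i,4]>15: print(name,st[i],ce[i].round(1),'depth med',np.median(P[l==i],0).round(3),'top',P[l==i][:,2].max().round(3),'cast',cast(ce[i],h).round(4))
i=im.astype(int);b,g,r=i[...,0],i[...,1],i[...,2]
blobs((i.max(-1)<60),'black',.14)
blobs((r>130)&(g<70)&(b<70),'red',.139)
blobs((r>150)&(g>120)&(b<80),'yellow',.098)
m=(np.abs(P[...,2]-.072)<.006)&(i.max(-1)-i.min(-1)<30)
mm=np.zeros_like(m);mm[125:215,290:420]=m[125:215,290:420]
Q=P[mm][:,:2].astype(np.float32);print('box top',cv2.minAreaRect(Q*1000))
print('bench z',P[240,290:390:20,2])
# fine contents of region above 0.1
Z=P[...,2];mm=(Z>.1);mm[:125]=0;mm[215:]=0;mm[:,:290]=0;mm[:,470:]=0
blobs(mm,'high',.14)
c=cv2.resize(im[120:215,285:465],None,fx=4.4,fy=4.4,interpolation=2);cv2.imwrite('pics/c0.png',c)
E
```

```text
black [369 134   7   5  16] [371.8 135.9] depth med [ 0.614 -0.164  0.041] top 0.963 cast [ 0.5845 -0.1455  0.14  ]
black [384 170  11  12  66] [388.9 176. ] depth med [ 0.489 -0.18   0.149] top 0.154 cast [ 0.4919 -0.1819  0.14  ]
black [355 174  11  11  53] [360.2 179.1] depth med [ 0.483 -0.115  0.149] top 0.155 cast [ 0.4851 -0.1168  0.14  ]
black [326 177  12  12  63] [331.8 182.2] depth med [ 0.477 -0.053  0.149] top 0.153 cast [ 0.4783 -0.053   0.14  ]
yellow [390 156   3  15  16] [390.6 162.9] depth med [ 0.532 -0.197  0.094] top 0.147 cast [ 0.5306 -0.1968  0.098 ]
yellow [363 158   5  27  29] [364.5 171.2] depth med [ 0.513 -0.133  0.096] top 0.146 cast [ 0.5107 -0.1338  0.098 ]
box top ((528.2880859375, -113.17660522460938), (129.90249633789062, 249.7081298828125), 6.609126091003418)
bench z [-0.00012372 -0.00081045 -0.00276039 -0.00281744  0.0012666 ]
high [436 128  19  17 207] [445.1 135.5] depth med [ 0.591 -0.323  0.118] top 0.963 cast [ 0.5861 -0.3154  0.14  ]
high [382 165  15  17 147] [388.5 174.2] depth med [ 0.494 -0.179  0.148] top 0.156 cast [ 0.4961 -0.1811  0.14  ]
high [355 168  13  17 143] [360.1 177.4] depth med [ 0.486 -0.115  0.149] top 0.156 cast [ 0.4889 -0.1167  0.14  ]
high [326 171  13  18 145] [331.6 180.9] depth med [ 0.479 -0.052  0.149] top 0.963 cast [ 0.4812 -0.0526  0.14  ]
high [401 175  10   9  62] [405.2 178.7] depth med [ 0.488 -0.221  0.132] top 0.139 cast [ 0.4857 -0.2188  0.14  ]
```

View pics/c0.png

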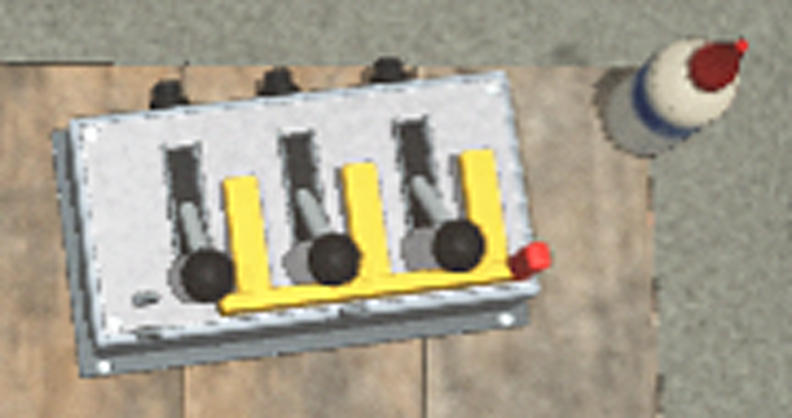

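Request:
carry_out(
  targets=[
    {"hand":0,"x":0.05,"y":-0.038,"z":0,"az":0.03},
    {"hand":0,"x":0.1,"y":-0.076,"z":0,"az":0.06},
    {"hand":0,"x":0.15,"y":-0.115,"z":0,"az":0.09},
    {"hand":0,"x":0.2,"y":-0.153,"z":0,"az":0.12},
    {"hand":0,"x":0.25,"y":-0.191,"z":0,"az":0.15},
    {"hand":0,"x":0.3,"y":-0.23,"z":0,"az":0.188},
    {"hand":0,"x":0.345,"y":-0.265,"z":0,"az":0.188},
    {"hand":0,"x":0.376,"y":-0.288,"z":0,"az":0.188},
  ],
  newtons=20,
)

```text
schema error: expected keys hand, x, y, z, ax, ay, az
```

Request:
carry_out(
  targets=[
    {"hand":0,"x":0.05,"y":-0.038,"z":0,"ax":0,"ay":0,"az":0.03},
    {"hand":0,"x":0.1,"y":-0.076,"z":0,"ax":0,"ay":0,"az":0.06},
    {"hand":0,"x":0.15,"y":-0.115,"z":0,"ax":0,"ay":0,"az":0.09},
    {"hand":0,"x":0.2,"y":-0.153,"z":0,"ax":0,"ay":0,"az":0.12},
    {"hand":0,"x":0.25,"y":-0.191,"z":0,"ax":0,"ay":0,"az":0.15},
    {"hand":0,"x":0.3,"y":-0.23,"z":0,"ax":0,"ay":0,"az":0.188},
    {"hand":0,"x":0.345,"y":-0.265,"z":0,"ax":0,"ay":0,"az":0.188},
    {"hand":0,"x":0.376,"y":-0.288,"z":0,"ax":0,"ay":0,"az":0.188},
  ],
  newtons=20,
)

```text
t: 1.1
tool_pos: [0.4521, -0.1851, 0.4045]
orientation: [-3.136, -0.177, 0.0]
force: [0.8, -0.6, -0.1]
opening: 0.0177
gripper_force: 0.0
```

Request:
carry_out(
  targets=[
    {"hand":0,"x":-0.001,"y":0.002,"z":0.04,"ax":0,"ay":0,"az":0},
    {"hand":0,"x":-0.001,"y":0.002,"z":0.088,"ax":0,"ay":0,"az":0},
    {"hand":0,"x":-0.001,"y":0.002,"z":0.088,"ax":0,"ay":0,"az":0},
  ],
)

```text
t: 1.48
tool_pos: [0.4487, -0.1884, 0.3125]
orientation: [-3.132, -0.174, 0.012]
force: [-0.5, -0.9, 1.1]
opening: 0.0006
gripper_force: 0.0
```

```bash
python3 - <<'E'
from h import *
a,_=read_camera('side');b,_=read_camera('top')
a=cv2.resize(a[140:260,250:410],(640,480),interpolation=2)
cv2.imwrite('pics/s1.png',a);s=read_state();print(s['tool_pos'],s['force'],s['opening'])
E
```

```text
[ 0.45048065 -0.18970213  0.31754159] [1.06969408 0.30983208 0.07419102] 0.00013554149620620664
```

View pics/s1.png

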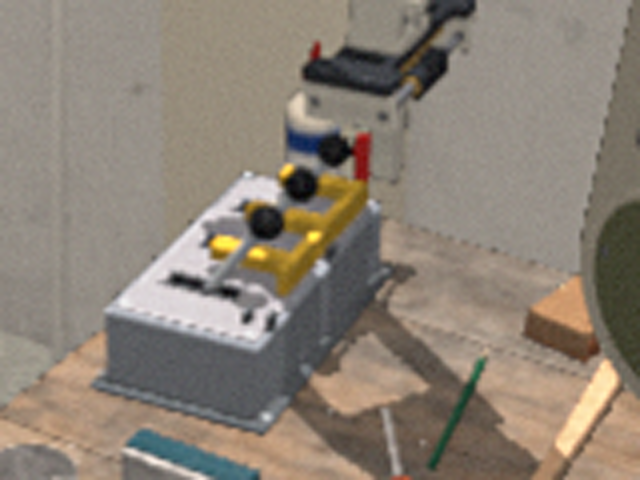

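Crop: the closed fingers (385,150) stand just to the near side of the right knob (333,150), clear of the red tab (362,155). I'll feel for the right lever now.

Request:
carry_out(
  targets=[
    {"hand":0,"x":0.008,"y":-0.002,"z":0,"ax":0,"ay":0,"az":0},
    {"hand":0,"x":0.016,"y":-0.002,"z":0,"ax":0,"ay":0,"az":0},
    {"hand":0,"x":0.021,"y":-0.002,"z":0,"ax":0,"ay":0,"az":0},
    {"hand":0,"x":0.026,"y":-0.002,"z":0,"ax":0,"ay":0,"az":0},
    {"hand":0,"x":0.026,"y":-0.002,"z":0,"ax":0,"ay":0,"az":0},
  ],
)

```text
t: 2.2
tool_pos: [0.4764, -0.1848, 0.3169]
orientation: [3.137, 0.174, -0.0]
force: [-0.8, 0.4, -0.2]
opening: 0.0004
gripper_force: 0.5
```

Request:
carry_out(
  targets=[
    {"hand":0,"x":0.003,"y":0,"z":0,"ax":0,"ay":0,"az":0},
    {"hand":0,"x":0.005,"y":0,"z":0,"ax":0,"ay":0,"az":0},
    {"hand":0,"x":0.005,"y":0,"z":0,"ax":0,"ay":0,"az":0},
  ],
)

```text
t: 2.58
tool_pos: [0.4812, -0.1842, 0.3167]
orientation: [3.137, 0.174, 0.0]
force: [-3.1, -1.2, 1.2]
opening: 0.0007
gripper_force: 1.3
```

Request:
carry_out(
  targets=[
    {"hand":0,"x":0.003,"y":0,"z":0,"ax":0,"ay":0,"az":0},
    {"hand":0,"x":0.005,"y":0,"z":0,"ax":0,"ay":0,"az":0},
    {"hand":0,"x":0.005,"y":0,"z":0,"ax":0,"ay":0,"az":0},
  ],
)

```text
t: 2.95
tool_pos: [0.4862, -0.1836, 0.3167]
orientation: [-3.137, -0.174, -0.001]
force: [-1.9, -1.7, 1.2]
opening: 0.0009
gripper_force: 0.8
```

Request:
carry_out(
  targets=[
    {"hand":0,"x":0.003,"y":0,"z":0,"ax":0,"ay":0,"az":0},
    {"hand":0,"x":0.005,"y":0,"z":0,"ax":0,"ay":0,"az":0},
    {"hand":0,"x":0.005,"y":0,"z":0,"ax":0,"ay":0,"az":0},
  ],
)

```text
t: 3.32
tool_pos: [0.4912, -0.183, 0.3167]
orientation: [-3.137, -0.174, -0.001]
force: [-0.9, 0.0, 1.3]
opening: 0.0004
gripper_force: 0.6
```

Request:
carry_out(
  targets=[
    {"hand":0,"x":0.003,"y":0,"z":0,"ax":0,"ay":0,"az":0},
    {"hand":0,"x":0.005,"y":0,"z":0,"ax":0,"ay":0,"az":0},
    {"hand":0,"x":0.005,"y":0,"z":0,"ax":0,"ay":0,"az":0},
  ],
)

```text
t: 3.7
tool_pos: [0.4961, -0.1824, 0.3167]
orientation: [-3.137, -0.174, -0.0]
force: [-1.5, 0.5, 1.2]
opening: 0.0007
gripper_force: 0.7
```

Request:
carry_out(
  targets=[
    {"hand":0,"x":0.003,"y":0,"z":0,"ax":0,"ay":0,"az":0},
    {"hand":0,"x":0.006,"y":0,"z":0,"ax":0,"ay":0,"az":0},
    {"hand":0,"x":0.006,"y":0,"z":0,"ax":0,"ay":0,"az":0},
  ],
)

```text
t: 4.08
tool_pos: [0.5022, -0.1818, 0.3167]
orientation: [-3.137, -0.174, -0.001]
force: [-1.6, 0.3, 2.2]
opening: 0.0007
gripper_force: 0.7
```

Request:
carry_out(
  targets=[
    {"hand":0,"x":0.008,"y":0,"z":0,"ax":0,"ay":0,"az":0},
    {"hand":0,"x":0.016,"y":0,"z":0,"ax":0,"ay":0,"az":0},
    {"hand":0,"x":0.024,"y":0,"z":0,"ax":0,"ay":0,"az":0},
    {"hand":0,"x":0.032,"y":0,"z":0,"ax":0,"ay":0,"az":0},
    {"hand":0,"x":0.04,"y":0,"z":0,"ax":0,"ay":0,"az":0},
    {"hand":0,"x":0.048,"y":0,"z":0,"ax":0,"ay":0,"az":0},
    {"hand":0,"x":0.056,"y":0,"z":0,"ax":0,"ay":0,"az":0},
    {"hand":0,"x":0.062,"y":0,"z":0,"ax":0,"ay":0,"az":0},
  ],
)

```text
t: 5.08
tool_pos: [0.5639, -0.1749, 0.3162]
orientation: [-3.136, -0.174, 0.001]
force: [-3.3, -0.0, -1.3]
opening: 0.0009
gripper_force: 1.3
```

Request:
carry_out(
  targets=[
    {"hand":0,"x":0.003,"y":0,"z":0,"ax":0,"ay":0,"az":0},
    {"hand":0,"x":0.006,"y":0,"z":0,"ax":0,"ay":0,"az":0},
    {"hand":0,"x":0.006,"y":0,"z":0,"ax":0,"ay":0,"az":0},
  ],
)

```text
t: 5.45
tool_pos: [0.5697, -0.1743, 0.3169]
orientation: [3.137, 0.174, 0.001]
force: [-1.9, 0.5, -1.2]
opening: 0.0003
gripper_force: 0.6
```

Request:
carry_out(
  targets=[
    {"hand":0,"x":0.003,"y":0,"z":0,"ax":0,"ay":0,"az":0},
    {"hand":0,"x":0.005,"y":0,"z":0,"ax":0,"ay":0,"az":0},
    {"hand":0,"x":0.005,"y":0,"z":0,"ax":0,"ay":0,"az":0},
  ],
)

```text
t: 5.82
tool_pos: [0.5746, -0.1738, 0.3168]
orientation: [3.137, 0.174, 0.0]
force: [-1.1, 0.4, -1.6]
opening: 0.0006
gripper_force: 0.9
```

Request:
carry_out(
  targets=[
    {"hand":0,"x":0.002,"y":0,"z":0,"ax":0,"ay":0,"az":0},
    {"hand":0,"x":0.003,"y":0,"z":0,"ax":0,"ay":0,"az":0},
    {"hand":0,"x":0.003,"y":0,"z":0,"ax":0,"ay":0,"az":0},
  ],
)

```text
t: 6.2
tool_pos: [0.5769, -0.1735, 0.3165]
orientation: [-3.137, -0.174, 0.004]
force: [-7.3, 0.1, 1.3]
opening: 0.0002
gripper_force: 3.6
```

Request:
carry_out(
  targets=[
    {"hand":0,"x":0.0015,"y":0,"z":0,"ax":0,"ay":0,"az":0},
    {"hand":0,"x":0.0015,"y":0,"z":0,"ax":0,"ay":0,"az":0},
  ],
)

```text
t: 6.45
tool_pos: [0.5777, -0.1735, 0.3164]
orientation: [-3.136, -0.173, 0.008]
force: [-13.2, -0.6, 3.5]
opening: 0.0005
gripper_force: 6.8
```

The right lever met its hard stop where the geometry predicted. Next is the middle one.

Request:
carry_out(
  targets=[
    {"hand":0,"x":-0.045,"y":0,"z":0,"ax":0,"ay":0,"az":0},
    {"hand":0,"x":-0.09,"y":0,"z":0,"ax":0,"ay":0,"az":0},
    {"hand":0,"x":-0.123,"y":0,"z":0,"ax":0,"ay":0,"az":0},
    {"hand":0,"x":-0.123,"y":-0.03,"z":0,"ax":0,"ay":0,"az":0},
    {"hand":0,"x":-0.123,"y":-0.065,"z":0,"ax":0,"ay":0,"az":0},
    {"hand":0,"x":-0.118,"y":-0.065,"z":0,"ax":0,"ay":0,"az":0},
    {"hand":0,"x":-0.112,"y":-0.065,"z":0,"ax":0,"ay":0,"az":0},
    {"hand":0,"x":-0.108,"y":-0.065,"z":0,"ax":0,"ay":0,"az":0},
  ],
)

```text
t: 7.45
tool_pos: [0.4649, -0.1213, 0.317]
orientation: [3.136, 0.173, -0.001]
force: [-5.1, -0.4, 3.8]
opening: 0.0003
gripper_force: 2.5
```

Request:
carry_out(
  targets=[
    {"hand":0,"x":0.002,"y":0,"z":0,"ax":0,"ay":0,"az":0},
    {"hand":0,"x":0.004,"y":0,"z":0,"ax":0,"ay":0,"az":0},
    {"hand":0,"x":0.004,"y":0,"z":0,"ax":0,"ay":0,"az":0},
  ],
)

```text
t: 7.82
tool_pos: [0.4684, -0.1207, 0.3166]
orientation: [3.137, 0.173, -0.001]
force: [-3.6, -1.6, 2.8]
opening: 0.0004
gripper_force: 2.0
```

Request:
carry_out(
  targets=[
    {"hand":0,"x":0.002,"y":0,"z":0,"ax":0,"ay":0,"az":0},
    {"hand":0,"x":0.004,"y":0,"z":0,"ax":0,"ay":0,"az":0},
    {"hand":0,"x":0.004,"y":0,"z":0,"ax":0,"ay":0,"az":0},
  ],
)

```text
t: 8.2
tool_pos: [0.4725, -0.1199, 0.3167]
orientation: [3.137, 0.174, 0.0]
force: [-2.5, -1.0, 1.6]
opening: 0.0004
gripper_force: 1.4
```

Request:
carry_out(
  targets=[
    {"hand":0,"x":0.002,"y":0,"z":0,"ax":0,"ay":0,"az":0},
    {"hand":0,"x":0.003,"y":0,"z":0,"ax":0,"ay":0,"az":0},
    {"hand":0,"x":0.003,"y":0,"z":0,"ax":0,"ay":0,"az":0},
  ],
)

```text
t: 8.57
tool_pos: [0.4755, -0.1194, 0.3167]
orientation: [-3.137, -0.174, -0.001]
force: [-2.4, -0.6, 1.5]
opening: 0.0006
gripper_force: 1.3
```

Request:
carry_out(
  targets=[
    {"hand":0,"x":0.002,"y":0,"z":0,"ax":0,"ay":0,"az":0},
    {"hand":0,"x":0.004,"y":0,"z":0,"ax":0,"ay":0,"az":0},
    {"hand":0,"x":0.004,"y":0,"z":0,"ax":0,"ay":0,"az":0},
  ],
)

```text
t: 8.95
tool_pos: [0.4795, -0.1189, 0.3167]
orientation: [-3.137, -0.174, -0.001]
force: [-1.6, -0.1, -0.1]
opening: 0.0004
gripper_force: 0.9
```

Request:
carry_out(
  targets=[
    {"hand":0,"x":0.002,"y":0,"z":0,"ax":0,"ay":0,"az":0},
    {"hand":0,"x":0.004,"y":0,"z":0,"ax":0,"ay":0,"az":0},
    {"hand":0,"x":0.004,"y":0,"z":0,"ax":0,"ay":0,"az":0},
  ],
)

```text
t: 9.32
tool_pos: [0.4835, -0.1185, 0.3167]
orientation: [-3.137, -0.174, -0.0]
force: [-1.0, -0.0, 1.7]
opening: 0.0003
gripper_force: 0.8
```

Request:
carry_out(
  targets=[
    {"hand":0,"x":0.002,"y":0,"z":0,"ax":0,"ay":0,"az":0},
    {"hand":0,"x":0.004,"y":0,"z":0,"ax":0,"ay":0,"az":0},
    {"hand":0,"x":0.004,"y":0,"z":0,"ax":0,"ay":0,"az":0},
  ],
)

```text
t: 9.7
tool_pos: [0.4875, -0.118, 0.3167]
orientation: [-3.137, -0.174, -0.0]
force: [-0.0, -0.5, 0.1]
opening: 0.0005
gripper_force: 0.7
```

Request:
carry_out(
  targets=[
    {"hand":0,"x":0.002,"y":0,"z":0,"ax":0,"ay":0,"az":0},
    {"hand":0,"x":0.004,"y":0,"z":0,"ax":0,"ay":0,"az":0},
    {"hand":0,"x":0.004,"y":0,"z":0,"ax":0,"ay":0,"az":0},
  ],
)

```text
t: 10.07
tool_pos: [0.4914, -0.1176, 0.3167]
orientation: [-3.137, -0.174, -0.0]
force: [-1.3, -0.9, 0.6]
opening: 0.0009
gripper_force: 0.6
```

The middle lever is free, so I'll throw it.

Request:
carry_out(
  targets=[
    {"hand":0,"x":0.008,"y":0,"z":0,"ax":0,"ay":0,"az":0},
    {"hand":0,"x":0.016,"y":0,"z":0,"ax":0,"ay":0,"az":0},
    {"hand":0,"x":0.024,"y":0,"z":0,"ax":0,"ay":0,"az":0},
    {"hand":0,"x":0.032,"y":0,"z":0,"ax":0,"ay":0,"az":0},
    {"hand":0,"x":0.04,"y":0,"z":0,"ax":0,"ay":0,"az":0},
    {"hand":0,"x":0.048,"y":0,"z":0,"ax":0,"ay":0,"az":0},
    {"hand":0,"x":0.056,"y":0,"z":0,"ax":0,"ay":0,"az":0},
    {"hand":0,"x":0.064,"y":0,"z":0,"ax":0,"ay":0,"az":0},
  ],
)

```text
t: 11.08
tool_pos: [0.5552, -0.1104, 0.3162]
orientation: [-3.136, -0.174, 0.001]
force: [-2.1, -0.3, -1.6]
opening: 0.0003
gripper_force: 1.4
```

Request:
carry_out(
  targets=[
    {"hand":0,"x":0.004,"y":0,"z":0,"ax":0,"ay":0,"az":0},
    {"hand":0,"x":0.008,"y":0,"z":0,"ax":0,"ay":0,"az":0},
    {"hand":0,"x":0.011,"y":0,"z":0,"ax":0,"ay":0,"az":0},
    {"hand":0,"x":0.011,"y":0,"z":0,"ax":0,"ay":0,"az":0},
  ],
)

```text
t: 11.58
tool_pos: [0.566, -0.1093, 0.3169]
orientation: [3.137, 0.174, 0.001]
force: [-1.2, -0.0, -1.8]
opening: 0.0008
gripper_force: 0.7
```

Request:
carry_out(
  targets=[
    {"hand":0,"x":0.002,"y":0,"z":0,"ax":0,"ay":0,"az":0},
    {"hand":0,"x":0.003,"y":0,"z":0,"ax":0,"ay":0,"az":0},
    {"hand":0,"x":0.003,"y":0,"z":0,"ax":0,"ay":0,"az":0},
  ],
)

```text
t: 11.95
tool_pos: [0.5688, -0.109, 0.3167]
orientation: [3.137, 0.174, 0.0]
force: [-2.9, -0.8, -0.9]
opening: 0.0005
gripper_force: 1.2
```

Request:
carry_out(
  targets=[
    {"hand":0,"x":0.0015,"y":0,"z":0,"ax":0,"ay":0,"az":0},
    {"hand":0,"x":0.0025,"y":0,"z":0,"ax":0,"ay":0,"az":0},
    {"hand":0,"x":0.0025,"y":0,"z":0,"ax":0,"ay":0,"az":0},
  ],
)

```text
t: 12.32
tool_pos: [0.5701, -0.1089, 0.3165]
orientation: [-3.137, -0.174, 0.007]
force: [-13.2, -0.8, 3.8]
opening: 0.0006
gripper_force: 6.4
```

The middle lever is at its stop. The left one is last, and I'll start it gently.

Request:
carry_out(
  targets=[
    {"hand":0,"x":-0.045,"y":0,"z":0,"ax":0,"ay":0,"az":0},
    {"hand":0,"x":-0.09,"y":0,"z":0,"ax":0,"ay":0,"az":0},
    {"hand":0,"x":-0.123,"y":0,"z":0,"ax":0,"ay":0,"az":0},
    {"hand":0,"x":-0.123,"y":-0.03,"z":0,"ax":0,"ay":0,"az":0},
    {"hand":0,"x":-0.123,"y":-0.065,"z":0,"ax":0,"ay":0,"az":0},
    {"hand":0,"x":-0.118,"y":-0.065,"z":0,"ax":0,"ay":0,"az":0},
    {"hand":0,"x":-0.112,"y":-0.065,"z":0,"ax":0,"ay":0,"az":0},
    {"hand":0,"x":-0.108,"y":-0.065,"z":0,"ax":0,"ay":0,"az":0},
  ],
)

```text
t: 13.32
tool_pos: [0.4571, -0.0567, 0.317]
orientation: [3.137, 0.173, -0.001]
force: [-4.8, -0.9, 3.6]
opening: 0.0005
gripper_force: 2.6
```

Request:
carry_out(
  targets=[
    {"hand":0,"x":0.002,"y":0,"z":0,"ax":0,"ay":0,"az":0},
    {"hand":0,"x":0.004,"y":0,"z":0,"ax":0,"ay":0,"az":0},
    {"hand":0,"x":0.004,"y":0,"z":0,"ax":0,"ay":0,"az":0},
  ],
)

```text
t: 13.7
tool_pos: [0.4607, -0.0561, 0.3165]
orientation: [-3.137, -0.173, 0.001]
force: [-3.6, -0.1, 2.9]
opening: 0.0006
gripper_force: 1.8
```

Request:
carry_out(
  targets=[
    {"hand":0,"x":0.002,"y":0,"z":0,"ax":0,"ay":0,"az":0},
    {"hand":0,"x":0.004,"y":0,"z":0,"ax":0,"ay":0,"az":0},
    {"hand":0,"x":0.004,"y":0,"z":0,"ax":0,"ay":0,"az":0},
  ],
)

```text
t: 14.08
tool_pos: [0.4648, -0.0553, 0.3167]
orientation: [3.137, 0.174, 0.0]
force: [-2.6, -0.7, 2.0]
opening: 0.0004
gripper_force: 1.4
```

Request:
carry_out(
  targets=[
    {"hand":0,"x":0.003,"y":0,"z":0,"ax":0,"ay":0,"az":0},
    {"hand":0,"x":0.005,"y":0,"z":0,"ax":0,"ay":0,"az":0},
    {"hand":0,"x":0.005,"y":0,"z":0,"ax":0,"ay":0,"az":0},
  ],
)

```text
t: 14.45
tool_pos: [0.4699, -0.0546, 0.3167]
orientation: [-3.137, -0.174, -0.001]
force: [-1.2, 0.3, 1.0]
opening: 0.0003
gripper_force: 0.8
```

Request:
carry_out(
  targets=[
    {"hand":0,"x":0.002,"y":0,"z":0,"ax":0,"ay":0,"az":0},
    {"hand":0,"x":0.004,"y":0,"z":0,"ax":0,"ay":0,"az":0},
    {"hand":0,"x":0.004,"y":0,"z":0,"ax":0,"ay":0,"az":0},
  ],
)

```text
t: 14.82
tool_pos: [0.4738, -0.0541, 0.3167]
orientation: [-3.137, -0.174, -0.001]
force: [-0.3, -1.9, 0.5]
opening: 0.0004
gripper_force: 0.8
```

Request:
carry_out(
  targets=[
    {"hand":0,"x":0.002,"y":0,"z":0,"ax":0,"ay":0,"az":0},
    {"hand":0,"x":0.004,"y":0,"z":0,"ax":0,"ay":0,"az":0},
    {"hand":0,"x":0.004,"y":0,"z":0,"ax":0,"ay":0,"az":0},
  ],
)

```text
t: 15.2
tool_pos: [0.4778, -0.0537, 0.3167]
orientation: [-3.137, -0.174, -0.001]
force: [-1.5, 1.0, 0.8]
opening: 0.0001
gripper_force: 0.7
```

Request:
carry_out(
  targets=[
    {"hand":0,"x":0.002,"y":0,"z":0,"ax":0,"ay":0,"az":0},
    {"hand":0,"x":0.004,"y":0,"z":0,"ax":0,"ay":0,"az":0},
    {"hand":0,"x":0.006,"y":0,"z":0,"ax":0,"ay":0,"az":0},
  ],
)

```text
t: 15.58
tool_pos: [0.4837, -0.0531, 0.3168]
orientation: [3.137, 0.174, 0.0]
force: [-2.9, 0.2, 1.2]
opening: 0.0002
gripper_force: 1.4
```

Request:
carry_out(
  targets=[
    {"hand":0,"x":0.008,"y":0,"z":0,"ax":0,"ay":0,"az":0},
    {"hand":0,"x":0.016,"y":0,"z":0,"ax":0,"ay":0,"az":0},
    {"hand":0,"x":0.024,"y":0,"z":0,"ax":0,"ay":0,"az":0},
    {"hand":0,"x":0.032,"y":0,"z":0,"ax":0,"ay":0,"az":0},
    {"hand":0,"x":0.04,"y":0,"z":0,"ax":0,"ay":0,"az":0},
    {"hand":0,"x":0.048,"y":0,"z":0,"ax":0,"ay":0,"az":0},
    {"hand":0,"x":0.056,"y":0,"z":0,"ax":0,"ay":0,"az":0},
    {"hand":0,"x":0.064,"y":0,"z":0,"ax":0,"ay":0,"az":0},
  ],
)

```text
t: 16.58
tool_pos: [0.5474, -0.0459, 0.3162]
orientation: [-3.137, -0.174, 0.002]
force: [-2.6, -0.4, -2.2]
opening: 0.0004
gripper_force: 1.4
```

Request:
carry_out(
  targets=[
    {"hand":0,"x":0.004,"y":0,"z":0,"ax":0,"ay":0,"az":0},
    {"hand":0,"x":0.008,"y":0,"z":0,"ax":0,"ay":0,"az":0},
    {"hand":0,"x":0.011,"y":0,"z":0,"ax":0,"ay":0,"az":0},
    {"hand":0,"x":0.011,"y":0,"z":0,"ax":0,"ay":0,"az":0},
  ],
)

```text
t: 17.08
tool_pos: [0.5583, -0.0448, 0.3169]
orientation: [3.137, 0.174, 0.001]
force: [-1.5, -0.4, -1.2]
opening: 0.0007
gripper_force: 0.7
```

Request:
carry_out(
  targets=[
    {"hand":0,"x":0.002,"y":0,"z":0,"ax":0,"ay":0,"az":0},
    {"hand":0,"x":0.003,"y":0,"z":0,"ax":0,"ay":0,"az":0},
    {"hand":0,"x":0.003,"y":0,"z":0,"ax":0,"ay":0,"az":0},
  ],
)

```text
t: 17.45
tool_pos: [0.5611, -0.0445, 0.3167]
orientation: [3.137, 0.174, 0.0]
force: [-2.5, -0.6, -1.7]
opening: 0.0005
gripper_force: 1.2
```

Request:
carry_out(
  targets=[
    {"hand":0,"x":0.0015,"y":0,"z":0,"ax":0,"ay":0,"az":0},
    {"hand":0,"x":0.003,"y":0,"z":0,"ax":0,"ay":0,"az":0},
    {"hand":0,"x":0.003,"y":0,"z":0,"ax":0,"ay":0,"az":0},
  ],
)

```text
t: 17.82
tool_pos: [0.5628, -0.0443, 0.3165]
orientation: [-3.137, -0.174, 0.008]
force: [-13.7, -2.4, 6.0]
opening: 0.0005
gripper_force: 7.1
```

Request:
carry_out(
  targets=[
    {"hand":0,"x":-0.05,"y":0,"z":0,"ax":0,"ay":0,"az":0},
    {"hand":0,"x":-0.1,"y":0,"z":-0.03,"ax":0,"ay":0,"az":0},
    {"hand":0,"x":-0.15,"y":0,"z":-0.08,"ax":0,"ay":0,"az":0},
    {"hand":0,"x":-0.2,"y":0,"z":-0.1,"ax":0,"ay":0,"az":0},
    {"hand":0,"x":-0.2,"y":0,"z":-0.1,"ax":0,"ay":0,"az":0},
  ],
)

```text
t: 18.45
tool_pos: [0.3639, -0.0665, 0.4217]
orientation: [3.132, 0.172, 0.018]
force: [0.9, -0.5, 0.2]
opening: 0.0005
gripper_force: 0.0
```

```bash
python3 - <<'E'
from h import *
im,d=read_camera('top');P=pts('top',d)
cv2.imwrite('pics/t2.png',cv2.resize(im[120:215,285:465],None,fx=4.4,fy=4.4,interpolation=2))
i=im.astype(int);s=read_state();print(s['tool_pos'],s['t'])
# bottle points
z=np.load('side0.npz');Ps=pts('side',z['d']);
for Q in(P,Ps):
    A=Q.reshape(-1,3);A=A[(A[:,2]>.02)&(A[:,2]<.35)&(abs(A[:,0]-.57)<.09)&(A[:,1]<-.255)&(A[:,1]>-.40)]
    for lo in np.arange(.02,.3,.03):
        B=A[(A[:,2]>=lo)&(A[:,2]<lo+.03)]
        if len(B)>3: print(round(lo,2),len(B),B.min(0).round(3),B.max(0).round(3))
m=(i[...,2]>130)&(i[...,1]<80)&(i[...,0]<80)
m[:165]=0;m[190:]=0;m[:,:395]=0;m[:,415:]=0
print('tab',P[m].mean(0),P[m][:,2].max(),m.sum())
E
```

```text
[ 0.36498842 -0.06645996  0.41960172] 18.5
0.02 87 [ 0.57  -0.339  0.02 ] [ 0.613 -0.303  0.05 ]
0.05 103 [ 0.57  -0.337  0.05 ] [ 0.613 -0.302  0.08 ]
0.08 242 [ 0.571 -0.35   0.081] [ 0.618 -0.303  0.11 ]
0.11 90 [ 0.583 -0.34   0.11 ] [ 0.608 -0.316  0.14 ]
0.14 29 [ 0.59  -0.332  0.14 ] [ 0.6   -0.322  0.157]
0.02 20 [ 0.57  -0.338  0.03 ] [ 0.612 -0.303  0.05 ]
0.05 68 [ 0.573 -0.334  0.051] [ 0.617 -0.3    0.08 ]
0.08 115 [ 0.57  -0.341  0.08 ] [ 0.618 -0.299  0.11 ]
0.11 53 [ 0.582 -0.335  0.11 ] [ 0.606 -0.309  0.139]
0.14 14 [ 0.59  -0.334  0.141] [ 0.599 -0.318  0.156]
tab [ 0.48775621 -0.22176891  0.13500056] 0.13887810659130706 16
```

View pics/t2.png

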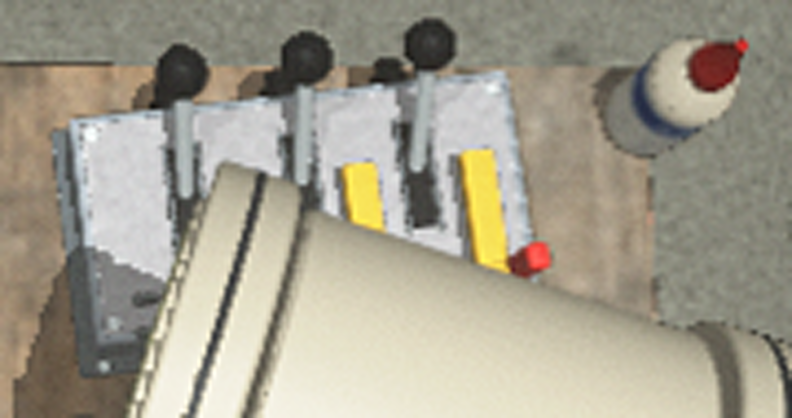

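All three knobs lie over the far edge (180,72), (306,57) and (430,43), and the red tab is at (532,258). The bottle is only 157 mm high and clear of the path. Next I go to the right of the tab.

Request:
carry_out(
  targets=[
    {"hand":0,"x":0.025,"y":0.05,"z":0,"ax":0,"ay":0,"az":0},
    {"hand":0,"x":0.05,"y":0.1,"z":0,"ax":0,"ay":0,"az":0},
    {"hand":0,"x":0.08,"y":0.15,"z":0,"ax":0,"ay":0,"az":0},
    {"hand":0,"x":0.105,"y":0.19,"z":0,"ax":0,"ay":0,"az":0},
    {"hand":0,"x":0.105,"y":0.21,"z":0.02,"ax":0,"ay":0,"az":0},
    {"hand":0,"x":0.105,"y":0.21,"z":0.07,"ax":0,"ay":0,"az":0},
    {"hand":0,"x":0.105,"y":0.21,"z":0.122,"ax":0,"ay":0,"az":0},
    {"hand":0,"x":0.105,"y":0.21,"z":0.122,"ax":0,"ay":0,"az":0},
  ],
)

```text
t: 19.5
tool_pos: [0.4915, -0.262, 0.2876]
orientation: [-3.129, -0.174, 0.015]
force: [-0.2, 0.0, -0.4]
opening: 0.0004
gripper_force: 0.0
```

```bash
python3 - <<'E'
from h import *
read_camera('side');s=read_state();print(s['tool_pos'],s['force'],s['t'])
E
```

```text
[ 0.4926681  -0.26273137  0.2915343 ] [ 0.68998152 -0.48607811  0.97669428] 19.55
```

Request:
carry_out(
  targets=[
    {"hand":0,"x":0,"y":-0.006,"z":-0.002,"ax":0,"ay":0,"az":0},
    {"hand":0,"x":0,"y":-0.012,"z":-0.002,"ax":0,"ay":0,"az":0},
    {"hand":0,"x":0,"y":-0.017,"z":-0.002,"ax":0,"ay":0,"az":0},
    {"hand":0,"x":0,"y":-0.021,"z":-0.002,"ax":0,"ay":0,"az":0},
    {"hand":0,"x":0,"y":-0.021,"z":-0.002,"ax":0,"ay":0,"az":0},
  ],
)

```text
t: 20.18
tool_pos: [0.4907, -0.2424, 0.2975]
orientation: [3.136, 0.174, 0.002]
force: [1.2, -2.1, 0.4]
opening: 0.0007
gripper_force: 0.8
```

Request:
carry_out(
  targets=[
    {"hand":0,"x":0,"y":-0.005,"z":0,"ax":0,"ay":0,"az":0},
    {"hand":0,"x":0,"y":-0.01,"z":0,"ax":0,"ay":0,"az":0},
    {"hand":0,"x":0,"y":-0.01,"z":0,"ax":0,"ay":0,"az":0},
  ],
)

```text
t: 20.55
tool_pos: [0.4893, -0.232, 0.2965]
orientation: [-3.136, -0.174, 0.001]
force: [0.6, -1.3, 0.6]
opening: 0.0003
gripper_force: 0.5
```

Request:
carry_out(
  targets=[
    {"hand":0,"x":0,"y":-0.005,"z":0,"ax":0,"ay":0,"az":0},
    {"hand":0,"x":0,"y":-0.01,"z":0,"ax":0,"ay":0,"az":0},
    {"hand":0,"x":0,"y":-0.01,"z":0,"ax":0,"ay":0,"az":0},
  ],
)

```text
t: 20.92
tool_pos: [0.4881, -0.2219, 0.2964]
orientation: [-3.136, -0.175, 0.001]
force: [-0.4, 0.2, -0.5]
opening: 0.0008
gripper_force: 0.1
```

Request:
carry_out(
  targets=[
    {"hand":0,"x":0,"y":-0.003,"z":0,"ax":0,"ay":0,"az":0},
    {"hand":0,"x":0,"y":-0.005,"z":0,"ax":0,"ay":0,"az":0},
    {"hand":0,"x":0,"y":-0.005,"z":0,"ax":0,"ay":0,"az":0},
  ],
)

```text
t: 21.3
tool_pos: [0.4876, -0.2181, 0.2965]
orientation: [3.135, 0.174, -0.0]
force: [0.6, -5.9, -1.7]
opening: 0.0005
gripper_force: 3.2
```

Request:
carry_out(
  targets=[
    {"hand":0,"x":0,"y":-0.002,"z":0,"ax":0,"ay":0,"az":0},
    {"hand":0,"x":0,"y":-0.003,"z":0,"ax":0,"ay":0,"az":0},
    {"hand":0,"x":0,"y":-0.003,"z":0,"ax":0,"ay":0,"az":0},
  ],
)

```text
t: 21.68
tool_pos: [0.4874, -0.217, 0.2968]
orientation: [3.131, 0.172, 0.001]
force: [2.2, -19.1, -7.8]
opening: 0.0004
gripper_force: 9.2
```

Request:
carry_out(
  targets=[
    {"hand":0,"x":0,"y":0.03,"z":0,"ax":0,"ay":0,"az":0},
    {"hand":0,"x":0,"y":0.03,"z":-0.06,"ax":0,"ay":0,"az":0},
    {"hand":0,"x":-0.05,"y":0.05,"z":-0.12,"ax":0,"ay":0,"az":0},
    {"hand":0,"x":-0.1,"y":0.09,"z":-0.12,"ax":0,"ay":0,"az":0},
    {"hand":0,"x":-0.13,"y":0.14,"z":-0.12,"ax":0,"ay":0,"az":0},
    {"hand":0,"x":-0.13,"y":0.19,"z":-0.12,"ax":0,"ay":0,"az":0},
    {"hand":0,"x":-0.13,"y":0.24,"z":-0.12,"ax":0,"ay":0,"az":0},
    {"hand":0,"x":-0.13,"y":0.24,"z":-0.12,"ax":0,"ay":0,"az":0},
  ],
)

```text
t: 22.68
tool_pos: [0.3841, -0.4699, 0.4145]
orientation: [-3.134, -0.169, 0.003]
force: [-0.8, -0.6, -0.3]
opening: 0.0002
gripper_force: 0.0
```

```bash
python3 - <<'E'
from h import *
C=np.array([.5283,-.1132]);th=np.radians(6.4);B=np.array([[np.cos(th),np.sin(th)],[-np.sin(th),np.cos(th)]])
for lab,(im,d) in {'before':(np.load('top0.npz')['im'],np.load('top0.npz')['d']),'now':read_camera('top')}.items():
    P=pts('top',d);i=im.astype(int)
    m=(i[...,2]>120)&(i[...,1]<90)&(i[...,0]<90)&(P[...,2]>.1)&(P[...,2]<.145);m[:160]=0;m[195:]=0;m[:,:375]=0;m[:,:]&=True;m[:,415:]=0
    q=P[m];print(lab,m.sum(),((q[:,:2]-C)@B.T).mean(0).round(4),q[:,2].max())
    # teeth: yellow at z~.098, bank x in 0..0.03
    y=(i[...,2]>150)&(i[...,1]>120)&(i[...,0]<110)&(abs(P[...,2]-.097)<.012);y[:120]=0;y[215:]=0
    b=(P[y][:,:2]-C)@B.T;b=b[(b[:,0]>-.02)&(b[:,0]<.03)]
    print(np.histogram(b[:,1],bins=np.arange(-.13,.13,.01)))
cv2.imwrite('pics/t3.png',cv2.resize(im[120:215,285:465],None,fx=4.4,fy=4.4,interpolation=2))
print(read_state()['t'])
E
```

```text
before 28 [-0.0522 -0.1044] 0.1389955208300907
(array([ 0,  0,  0, 56, 46,  0,  0,  0,  0, 27, 59, 17,  0,  0,  0,  0, 59,
       41,  0,  0,  0,  0,  0,  0,  0]), array([-1.30000000e-01, -1.20000000e-01, -1.10000000e-01, -1.00000000e-01,
       -9.00000000e-02, -8.00000000e-02, -7.00000000e-02, -6.00000000e-02,
       -5.00000000e-02, -4.00000000e-02, -3.00000000e-02, -2.00000000e-02,
       -1.00000000e-02, -5.55111512e-17,  1.00000000e-02,  2.00000000e-02,
        3.00000000e-02,  4.00000000e-02,  5.00000000e-02,  6.00000000e-02,
        7.00000000e-02,  8.00000000e-02,  9.00000000e-02,  1.00000000e-01,
        1.10000000e-01,  1.20000000e-01]))
now 28 [-0.053  -0.0755] 0.14014806922611622
(array([ 0,  0,  0,  0,  0,  8, 61, 34,  0,  0,  0,  0, 40, 66,  0,  0,  0,
        0, 14, 59, 30,  0,  0,  0,  0]), array([-1.30000000e-01, -1.20000000e-01, -1.10000000e-01, -1.00000000e-01,
       -9.00000000e-02, -8.00000000e-02, -7.00000000e-02, -6.00000000e-02,
       -5.00000000e-02, -4.00000000e-02, -3.00000000e-02, -2.00000000e-02,
       -1.00000000e-02, -5.55111512e-17,  1.00000000e-02,  2.00000000e-02,
        3.00000000e-02,  4.00000000e-02,  5.00000000e-02,  6.00000000e-02,
        7.00000000e-02,  8.00000000e-02,  9.00000000e-02,  1.00000000e-01,
        1.10000000e-01,  1.20000000e-01]))
22.725
```

View pics/t3.png

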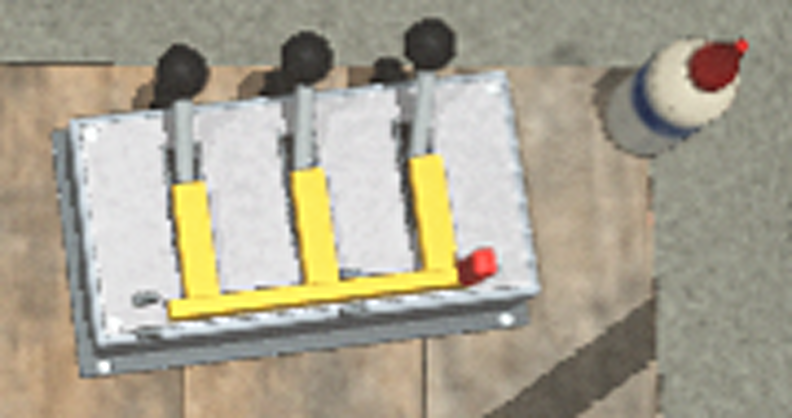

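The yellow teeth now stand directly behind the three stems (x≈190, 308, 428), and the tab has moved to (484,264). The tab stopped hard at 19 N, but the travel I measured was about 28 mm, less than 34. I'll compare teeth with stems in the same frames before handing in.

```bash
python3 - <<'E'
from h import *
C=np.array([.5283,-.1132]);th=np.radians(6.4);B=np.array([[np.cos(th),np.sin(th)],[-np.sin(th),np.cos(th)]])
for cam in('top','side'):
  for lab,(im,d) in {'before':(np.load(cam+'0.npz')['im'],np.load(cam+'0.npz')['d']),'now':read_camera(cam)}.items():
    P=pts(cam,d);i=im.astype(int);b=(P[...,:2]-C)@B.T;Z=P[...,2]
    inb=(abs(b[...,0])<.1)&(abs(b[...,1])<.13)
    kn=inb&(Z>.142)&(Z<.16)&(i.max(-1)<70)
    ye=inb&(abs(Z-.097)<.004)&(i[...,2]>120)&(i[...,1]>90)&(i[...,0]<.5*i[...,2])
    bar=ye&(b[...,0]<-.045); te=ye&(b[...,0]>-.03)
    print(cam,lab,'knob y',[b[...,1][kn&(abs(b[...,1]-k)<.03)].mean().round(4) for k in(-.065,0,.065)],
      'bar y range',np.percentile(b[...,1][bar],[1,99]).round(4),'teeth x max',np.percentile(b[...,0][te],99).round(4))
    y=np.sort(b[...,1][te]);g=np.split(y,np.where(np.diff(y)>.006)[0]+1)
    print('  teeth',[(k[0].round(4),k[-1].round(4),len(k)) for k in g if len(k)>8])
s=read_state();print(s['tool_pos'],s['t'])
E
```

```text
top before knob y [np.float64(-0.0621), np.float64(0.0026), np.float64(0.0663)] bar y range [-0.0998  0.0542] teeth x max 0.014
  teeth [(np.float64(-0.1003), np.float64(-0.0831), 127), (np.float64(-0.0352), np.float64(-0.0188), 127), (np.float64(0.0293), np.float64(0.046), 128)]
top now knob y [np.float64(-0.0624), np.float64(0.0023), np.float64(0.0668)] bar y range [-0.0705  0.0817] teeth x max 0.0142
  teeth [(np.float64(-0.072), np.float64(-0.0558), 128), (np.float64(-0.0072), np.float64(0.0094), 130), (np.float64(0.0575), np.float64(0.0742), 130)]
side before knob y [np.float64(-0.0575), np.float64(0.0071), np.float64(0.0725)] bar y range [-0.1026  0.0584] teeth x max 0.0147
  teeth [(np.float64(-0.1033), np.float64(-0.0803), 16), (np.float64(-0.0379), np.float64(-0.0165), 19), (np.float64(0.0314), np.float64(0.0523), 39)]
side now knob y [np.float64(-0.0574), np.float64(0.0078), np.float64(0.0727)] bar y range [-0.0719  0.0857] teeth x max 0.012
  teeth [(np.float64(-0.0752), np.float64(-0.0509), 46), (np.float64(-0.0108), np.float64(0.0123), 52), (np.float64(0.0573), np.float64(0.0789), 50)]
[ 0.38493517 -0.46678616  0.41637922] 22.825
```

The teeth look centred on the stems to about 1.5 mm, but the travel figure is ambiguous. I'll push the tab once more, firmly, to check the stop.

Request:
carry_out(
  targets=[
    {"hand":0,"x":0,"y":-0.05,"z":0,"ax":0,"ay":0,"az":0},
    {"hand":0,"x":0.03,"y":-0.1,"z":0,"ax":0,"ay":0,"az":0},
    {"hand":0,"x":0.06,"y":-0.15,"z":0,"ax":0,"ay":0,"az":0},
    {"hand":0,"x":0.1,"y":-0.19,"z":0,"ax":0,"ay":0,"az":0},
    {"hand":0,"x":0.13,"y":-0.21,"z":0.03,"ax":0,"ay":0,"az":0},
    {"hand":0,"x":0.13,"y":-0.21,"z":0.08,"ax":0,"ay":0,"az":0},
    {"hand":0,"x":0.13,"y":-0.21,"z":0.118,"ax":0,"ay":0,"az":0},
    {"hand":0,"x":0.13,"y":-0.21,"z":0.118,"ax":0,"ay":0,"az":0},
  ],
)

```text
t: 23.82
tool_pos: [0.4893, -0.2422, 0.2959]
orientation: [-3.133, -0.177, 0.008]
force: [-0.0, 1.4, -0.4]
opening: 0.0005
gripper_force: 0.0
```

Request:
carry_out(
  targets=[
    {"hand":0,"x":0,"y":-0.008,"z":0,"ax":0,"ay":0,"az":0},
    {"hand":0,"x":0,"y":-0.016,"z":0,"ax":0,"ay":0,"az":0},
    {"hand":0,"x":0,"y":-0.022,"z":0,"ax":0,"ay":0,"az":0},
    {"hand":0,"x":0,"y":-0.026,"z":0,"ax":0,"ay":0,"az":0},
    {"hand":0,"x":0,"y":-0.028,"z":0,"ax":0,"ay":0,"az":0},
    {"hand":0,"x":0,"y":-0.028,"z":0,"ax":0,"ay":0,"az":0},
  ],
)

```text
t: 24.58
tool_pos: [0.4879, -0.2176, 0.2996]
orientation: [3.134, 0.173, 0.002]
force: [0.6, -5.6, 0.9]
opening: 0.0007
gripper_force: 3.1
```

Request:
carry_out(
  targets=[
    {"hand":0,"x":0,"y":-0.002,"z":0,"ax":0,"ay":0,"az":0},
    {"hand":0,"x":0,"y":-0.003,"z":0,"ax":0,"ay":0,"az":0},
    {"hand":0,"x":0,"y":-0.003,"z":0,"ax":0,"ay":0,"az":0},
  ],
)

```text
t: 24.95
tool_pos: [0.4877, -0.2166, 0.2999]
orientation: [3.129, 0.171, 0.004]
force: [2.6, -18.1, -3.6]
opening: 0.0006
gripper_force: 9.0
```

Request:
carry_out(
  targets=[
    {"hand":0,"x":0,"y":-0.0015,"z":0,"ax":0,"ay":0,"az":0},
    {"hand":0,"x":0,"y":-0.0025,"z":0,"ax":0,"ay":0,"az":0},
    {"hand":0,"x":0,"y":-0.0025,"z":0,"ax":0,"ay":0,"az":0},
  ],
)

```text
t: 25.32
tool_pos: [0.4874, -0.2156, 0.3001]
orientation: [3.126, 0.17, 0.005]
force: [3.9, -28.4, -7.0]
opening: 0.0008
gripper_force: 14.0
```

The response is linear and springy at the same place up to 28 N, so this is the bar's end stop. I'll retreat, check and hand in.

Request:
carry_out(
  targets=[
    {"hand":0,"x":0,"y":0.03,"z":0,"ax":0,"ay":0,"az":0},
    {"hand":0,"x":0,"y":0.03,"z":-0.06,"ax":0,"ay":0,"az":0},
    {"hand":0,"x":-0.05,"y":0.05,"z":-0.12,"ax":0,"ay":0,"az":0},
    {"hand":0,"x":-0.1,"y":0.09,"z":-0.12,"ax":0,"ay":0,"az":0},
    {"hand":0,"x":-0.13,"y":0.14,"z":-0.12,"ax":0,"ay":0,"az":0},
    {"hand":0,"x":-0.13,"y":0.19,"z":-0.12,"ax":0,"ay":0,"az":0},
    {"hand":0,"x":-0.13,"y":0.24,"z":-0.12,"ax":0,"ay":0,"az":0},
    {"hand":0,"x":-0.13,"y":0.24,"z":-0.12,"ax":0,"ay":0,"az":0},
  ],
)

```text
t: 26.32
tool_pos: [0.3836, -0.4669, 0.4168]
orientation: [-3.135, -0.169, 0.003]
force: [-0.8, 0.4, 0.0]
opening: 0.0003
gripper_force: 0.0
```

```bash
python3 - <<'E'
from h import *
im,d=read_camera('top');P=pts('top',d);i=im.astype(int)
C=np.array([.5283,-.1132]);th=np.radians(6.4);B=np.array([[np.cos(th),np.sin(th)],[-np.sin(th),np.cos(th)]])
b=(P[...,:2]-C)@B.T;Z=P[...,2];ok=(abs(b[...,0])<.1)&(abs(b[...,1])<.13)
kn=ok&(Z>.142)&(Z<.165)&(i.max(-1)<70)
print([b[kn&(abs(b[...,1]-k)<.03)].mean(0).round(4) for k in(-.065,0,.065)])
te=ok&(abs(Z-.097)<.004)&(i[...,2]>120)&(i[...,0]<.5*i[...,2])&(b[...,0]>-.03)
y=np.sort(b[...,1][te]);print([(g[0].round(4),g[-1].round(4)) for g in np.split(y,np.where(np.diff(y)>.006)[0]+1)])
E
```

```text
[array([ 0.0617, -0.0622]), array([0.0613, 0.0026]), array([0.0615, 0.067 ])]
[(np.float64(-0.0721), np.float64(-0.0559)), (np.float64(-0.0074), np.float64(0.0093)), (np.float64(0.0577), np.float64(0.0742))]
```

Knobs measure +0.0615 m in bank x (fully over should be 0.063), and the bar is at its stop.

```bash
python3 -c "
from plant import robot
print(robot.close_job())"
```

```text
the job is handed in; nothing more can be done
None
```

The job is handed in: all three levers are fully over (right, middle, left, none blocked) and the lock bar is against its end stop, which held at 28 N; its measured travel was about 28 mm, not 34, but its teeth sit behind all three levers.

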